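Close a squeeze bottle: screw the nozzle collar tight and snap its overcap on

ROBOT

A 6-joint arm with a two-finger parallel gripper is mounted at the origin on a cart in front of the work surface, level with it; the furniture and walls round the work are solid. World frame = base frame: x ahead of the robot, y to its left, z up, the work surface at z = 0. Lengths are in mm, angles in rad, forces in N, time in s.
With the tool pointing down it reaches from about 375 to 975 mm from the base axis. Payload 3.8 kg.
Tool frame: the origin (TCP) lies on the mounting face of the last link; the fingertips stand 166 mm ahead of it and the grasp point (between the pads) lies 147 mm ahead of it; z points along the fingers, y is the line along which they close (so a half turn about z gives the same grasp; the last joint's range is limited). The gripper opens to 88 mm and grips with 3 to 60 N. Pads are 18 mm wide; open, the fingers measure 123 mm over their backs; the gripper's body (75 mm by 187 mm) begins 45 mm behind the grasp point.
Start: joints at [-1.314, 0.264, 1.604, -0, 1.274, -0.037], TCP at [195.469, -646.074, 404.706] pointing down, gripper open.
Joint ranges: [-2.63, 2.63], [-0.94, 2.18], [0.31, 2.57], [-1.31, 4.45], [0, 2.66], [-2.55, 2.55]. Speed limits (rad/s): [2.57, 2.57, 3.14, 3.14, 3.14, 3.14].

INTERFACE

Orientations are given as a rotation vector (axis times angle).
In Python, from bench import arm gives the robot as it stands.
- The arm moves only by the shell command python3 -m handwheel 'ROWS'. ROWS is JSON, a list of rows, each a list of 7 numbers: the opening, from 0 (shut) to 1 (fully open), then the shift along the tool's x, y, z as a fraction of full scale, then the turn, a rotation vector about the tool's x, y, z as a fraction of full scale. In form: [[grip, x, y, z, ax, ay, az], ...]. A call has 1 to 12 rows; each row shifts and turns the commanded pose from where the row before left it, along the tool's axes as they then stand; what a row does not reach is not made up. Full scale, the value 1, is 0.5 m for a shift and 0.5 rad for a turn. A row lasts 1/10 s, in which the tool goes at most 50 mm and 8.59 degrees, less where a joint would pass 70% of its speed; a pose out of reach is approached as far as the arm can. A call with a number of a shift or a turn outside -1 to 1 is refused whole. A call with a gripper value outside its range is refused whole. The fingers move at their own pace and stop on an object; the grip force is fixed at half the most. Time passes only in rows, so rows that do not move let the fingers close. It gives the time, the measured TCP pose, the force, the opening and the grip force at its end, in the units of the state.
- arm.observe(): the state, without advancing time (a new reading comes with each control period).
- arm.read_camera(name): name is "scene" or "top"; returns the picture (420x560x3 uint8, red, green, blue); there is no depth.
- arm.calibration(name): a dict with "K" (3x3 intrinsics, pixels), "D" ([k1, k2, p1, p2, k3] as OpenCV has them; the pictures are not rectified), "rvec" (rotation vector, rad) and "tvec" (3), from world to camera coordinates, as OpenCV has them. Camera axes: x right, y down, z forward; pixel columns grow to the right and rows downward; lengths in mm; the calibration is good to about 2 mm. A picture is of the moment at which its call begins. calibration takes no time and is no camera call.
- arm.hand_in(): hands the job in; it is judged then, once.
The state is a dict: "clock": time; "joints": joint angles; "dq": joint speeds; "joint_torque": joint torques, N m; "position": TCP position; "orientation": TCP orientation; "contact_force": force on the tool from outside, world axes, zero at the start; "torque": the same for the moment, N m; "finger_gap": finger opening in mm; "grip_force": force on a finger pad.
Only numpy, scipy, OpenCV 4.12 (cv2) and the standard library are available. Lean on these libraries where they do the work, as an engineer would, in place of code of your own. Each camera call takes 0.05 s, during which the arm holds its last target. There are 200 camera calls.

TASK

Two squeeze bottles stand in the wooden caddy; one still has a bare nozzle and a loose screw collar. First turn that collar clockwise until it stops, then take the loose overcap from the worktop, press it straight down over the nozzle until it clicks, and keep pressing it firmly down on its sealing ring: finish like that, still holding the cap down, do not let go. Leave the other things on the worktop where they are.

Things in the scene. Friction and masses are not known exactly. Their poses are not given: they have to be found in the camera images.
- bottle: the open squeeze bottle: clear plastic, pale dressing inside, 60 mm diameter, upright, in either well of the caddy, held fast there (it neither turns nor lifts); origin at the centre of its base, z up. Its white screw collar runs from 127 to 149 mm above this origin, the bare nozzle from there up to 181 mm
- bottle_shut: the other bottle, the same but already closed: collar and overcap are on it (top of its cap 190 mm above its base); origin at the centre of its base, 110 mm from the open bottle. It is fixed and not to be worked on
- caddy: oak block 94 x 220 x 52 mm with two rubber-lined wells 110 mm apart along its y, fixed to the worktop; origin at the centre of its underside, z up
- collar (a joint): turn of the open bottle's screw collar, rad: grows as the collar is turned clockwise seen from above; it starts loose (0.25 to 0.6) and is tight at its stop, 1.40; counts as tight above 1.33. It stays where it is left; turning takes about 0.07 N m. The collar stays at its height as it turns
- collar_mid (a point): centre of the open bottle's screw collar, on its axis at half height, z up; the collar is a ribbed white ring, 44 mm diameter, 22 mm high (11 mm above and below this point), to be gripped across its sides from above, with the nozzle (32 mm above the collar's top) between the fingers
- nozzle_base (a point): centre of the collar's top face, 11 mm above collar_mid, on the nozzle's axis, z up. The nozzle is a spigot of 19 mm diameter for 17 mm, then a cone to 7 mm at its tip, 32 mm above this point. A springy bead, 25.5 mm across, 11.5 mm up, meets the cap when its rim is 13 mm above this point; the push rises to about 12 N, then drops and reverses as the cap jumps over it, rim at 8 mm
- seal_ring: black rubber sealing ring, 35 mm outer diameter, on top of the collar round the nozzle, upper face 4 mm above nozzle_base: here the cap's rim lands after the click. It gives under load, about 5 N per mm for 2 mm, then is hard. The cap seals only while it bears on this ring with 5 N or more; over 80 N ruins it. Origin at the ring's underside, on its axis
- cap: the loose overcap, a white ribbed plastic thimble, 34 mm outer diameter, 38 mm tall, 20 g, standing on the worktop with its open mouth down, flat and closed on top; origin at the centre of the mouth's rim, z up through the closed top. Bore 26.5 mm wide, 33 mm deep, with a ridge of 21.5 mm inner diameter 3 mm inside the mouth. Clicked on: the rim is less than 6 mm above nozzle_base
- spice_tall_a: spice jar with dark lid, 44 mm diameter, 96 mm tall, a bystander; origin at the centre of its base
- spice_tall_b: another such spice jar, a bystander; origin at the centre of its base
- oil_dish: small white dish with dark contents, 80 mm diameter, 42 mm tall, a bystander; origin at the centre of its base
- lemon: lemon, 71 x 53 x 51 mm, a bystander; origin at the centre of its underside

How it is judged (in metres and radians):
On the way, in this order (a step that is already met when the one before it is completed fails the run):
1. the screw collar of the open bottle is turned clockwise to its stop (joint above 1.33 rad), the cap not yet on the nozzle (value of joint collar above 1.33 rad and horizontal distance between cap and nozzle_base above 0.03 m), for 0.2 s.
2. the overcap has clicked over the bead: rim less than 6 mm above the collar's top, on the nozzle's axis within 3 mm and upright (z of cap in the frame of nozzle_base below 0.006 m and horizontal distance between cap and nozzle_base below 0.003 m and angle between cap's own z axis and vertical below 0.12 rad), for 0.2 s.
At the end, for the whole second after the job is handed in: Collar at its stop (above 1.33 of 1.40 rad); overcap clicked on (rim under 6 mm above the collar's top, within 3 mm of the nozzle's axis, upright within 7 degrees); fingers still on the cap, pressing it onto the sealing ring with at least 5 N (all of step 2 and value of joint collar above 1.33 rad and contact force between cap and seal_ring above 5 N and contact force between the fingers and cap above 3 N); the arm keeps its last pose, push and grip.
It fails at once if the front spice jar was pushed more than 3 cm (distance of spice_tall_a from where it was at the start of the episode above 0.03 m).
It fails at once if the second spice jar was pushed more than 3 cm (distance of spice_tall_b from where it was at the start of the episode above 0.03 m).
It fails at once if the small dish was pushed more than 3 cm (distance of oil_dish from where it was at the start of the episode above 0.03 m).
It fails at once if the lemon was pushed more than 3 cm (distance of lemon from where it was at the start of the episode above 0.03 m).
It fails at once if the cap was rammed onto the sealing ring with more than 80 N (contact force between cap and seal_ring above 80 N).
It also fails if it takes over 72 s, if anything falls off the work surface, if the arm or the gripper's body presses on something with over 40 N, if the wrist force passes 120 N, or if a joint passes its speed limit or range.

## Working session

There is one attempt and no reset: what is moved stays moved. The work goes in short steps, Python scripts to look and compute and a shell command to move; the robot and the scene stay as the last step left them, time stands still between calls to the robot, and variables do not carry over. Pictures are saved under pics/ and viewed, at most 10 in all, crops included, and the job is handed in when it is done.

```bash
mkdir -p pics; python3 - <<'E'
from bench import arm
import cv2,numpy as np
for n in("scene","top"):
    cv2.imwrite(f"pics/{n}0.png",arm.read_camera(n)[:,:,::-1])
    c=arm.calibration(n);R=cv2.Rodrigues(np.array(c["rvec"],float))[0];print(n,np.round(c["K"],1).tolist(),np.round(c["D"],3),(-R.T@np.array(c["tvec"]).ravel()).round(),R.round(2).tolist())
o=arm.observe();print(o)
E
```

```text
scene [[436.7, 0.0, 280.1], [0.0, 436.7, 210.4], [0.0, 0.0, 1.0]] [0.014 0.    0.    0.    0.   ] [ 76. 544. 670.] [[-0.76, -0.65, -0.01], [-0.38, 0.45, -0.81], [0.52, -0.61, -0.59]]
top [[541.5, 0.0, 273.3], [0.0, 541.5, 206.3], [0.0, 0.0, 1.0]] [-0.219  0.     0.     0.     0.   ] [ 346.  -21. 1323.] [[-0.0, -1.0, 0.02], [-0.99, 0.0, -0.17], [0.17, -0.02, -0.99]]
{'clock': 0.1, 'joints': array([-1.31388487e+00,  2.64676695e-01,  1.60518963e+00, -9.19139633e-06,
        1.27368800e+00, -3.68626903e-02]), 'dq': array([-0.00014525, -0.00162359, -0.00457455,  0.00131234, -0.00147087,
        0.00113213]), 'joint_torque': array([-5.63648446e-04, -5.03620613e+01, -3.58073580e+01,  7.30942679e-02,
        2.32438574e-02, -5.32131787e-05]), 'position': array([ 195.40464581, -645.7944438 ,  403.53874812]), 'orientation': array([-3.10583384e+00, -4.59520698e-01,  3.51844259e-04]), 'contact_force': array([0.07782345, 0.77231962, 0.23466114]), 'torque': array([-0.02852951, -0.04578492, -0.0172134 ]), 'grip_force': 0.0, 'finger_gap': 88.22820689995}
```

View pics/scene0.png

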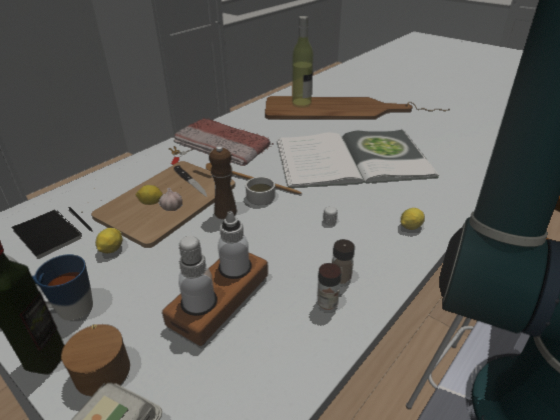

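View pics/top0.png

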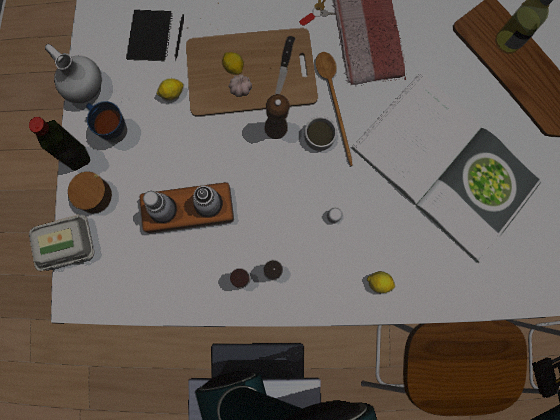

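The scene view shows the open bottle (black ring) near (231,226), the shut one at (190,245) and the cap at (330,215). In the top view the open bottle is at (207,198), the shut one at (155,203) and the cap at (334,215). Next I zoom in.

```bash
python3 - <<'E'
import cv2,numpy as np
s=cv2.imread("pics/scene0.png");t=cv2.imread("pics/top0.png")
def c(i,x,y,w,h,f):return cv2.resize(i[y:y+h,x:x+w],None,fx=f,fy=f,interpolation=cv2.INTER_CUBIC)
a=np.hstack([c(s,205,205,60,45,6.6667),c(s,310,195,60,45,6.6667)])
b=np.hstack([c(t,185,175,60,45,6.6667),c(t,310,195,60,45,6.6667)])
cv2.imwrite("pics/z.png",np.vstack([a,b]))
E
```

```text
(no output)
```

View pics/z.png

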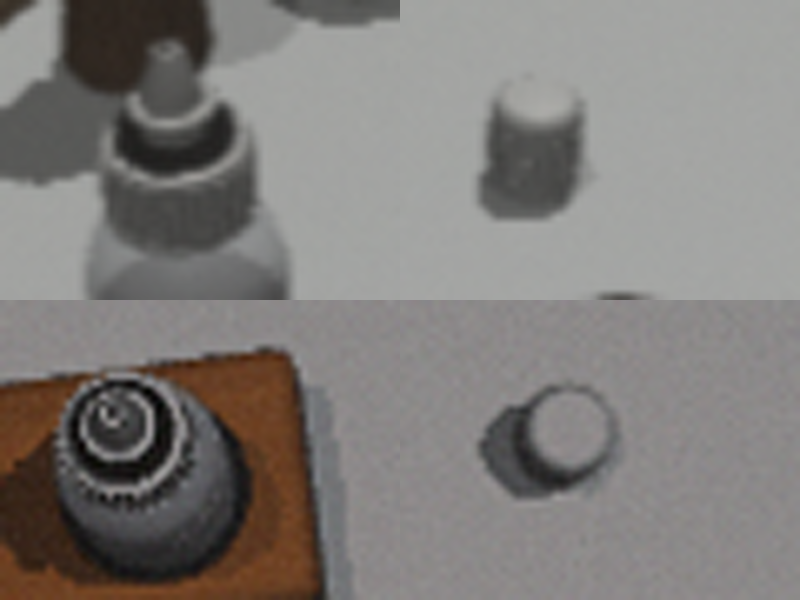

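The zoom shows: nozzle tip at about crop (168,45) in the scene view and (113,408) in the top view; black ring centred at about (176,133) and (122,430); cap top at about (539,102) and (571,431). I triangulate these.

```bash
cat > h.py <<'E'
from bench import arm
import cv2,numpy as np
def cal(n):
    c=arm.calibration(n);return [np.array(c[k],float) for k in("K","D","rvec","tvec")]
def ray(n,p):
    K,D,r,t=cal(n);R=cv2.Rodrigues(r)[0]
    u=cv2.undistortPoints(np.array([[p]],float),K,D)[0,0]
    d=R.T@np.array([u[0],u[1],1]);return -R.T@t.ravel(),d/np.linalg.norm(d)
def tri(ps,pt):
    (a,d),(b,e)=ray("scene",ps),ray("top",pt)
    s=np.linalg.lstsq(np.c_[d,-e],b-a,rcond=None)[0]
    P,Q=a+s[0]*d,b+s[1]*e;return (P+Q)/2,np.linalg.norm(P-Q)
def plane(n,p,z):
    a,d=ray(n,p);return a+d*(z-a[2])/d[2]
def proj(n,P):
    K,D,r,t=cal(n);return cv2.projectPoints(np.array(P,float).reshape(-1,3),r,t,K,D)[0][:,0]
E
python3 - <<'E'
from h import *
f=6.6667
def px(x,y,ox,oy,cx,cy):return ((x-cx+.5)/f-.5+ox,(y-cy+.5)/f-.5+oy)
S=lambda x,y:px(x,y,205,205,0,0)
T=lambda x,y:px(x,y,185,175,0,300)
print("tip",tri(S(168,45),T(113,408)))
print("bead",tri(S(172,115),T(115,424)))
print("ring",tri(S(176,133),T(122,430)))
cs=px(539,102,310,195,400,0);ct=px(571,431,310,195,400,300)
print("cap",tri(cs,ct),plane("scene",cs,38),plane("top",ct,38))
# dish/jar positions, caddy top corners
t=cv2.imread("pics/top0.png")
for n,p,z in(("jarA",(239,277),96),("jarB",(273,270),96),("dish",(320,134),42),("lemon",(381,282),25),("mill",(277,107),200)):print(n,plane("top",p,z).round())
# dark ring: mask in top
for n,o in(("top",(185,175,22,22)),("scene",(205,205,60,45))):
    g=cv2.cvtColor(cv2.imread(f"pics/{n}0.png"),cv2.COLOR_BGR2GRAY);print(n);x,y,w,h=o
    print(g[y+8:y+32:1,x+8:x+36] if n=="scene" else "")
E
```

```text
tip (array([572.17451658, 108.79249363, 191.06615648]), np.float64(1.7763985253588257))
bead (array([571.35255491, 110.60497864, 167.96721195]), np.float64(2.074530338574726))
ring (array([571.10752251, 109.36839062, 160.78847544]), np.float64(1.1726947938612926))
cap (array([ 546.04663206, -196.42941272,   35.42630335]), np.float64(0.07383874252012633)) [ 544.10559732 -193.44111171   38.        ] [ 545.67973473 -196.06113904   38.        ]
jarA [394.  33.  96.]
jarB [409. -44.  96.]
dish [ 746. -163.   42.]
lemon [ 382. -306.   25.]
mill [758. -52. 200.]
top

scene
[[127  68  40  40  40  42  42  41  44  42  41  39  41  44  65  88 108 113
   98  84  60  39  49  96 132 136 137 139]
 [ 98  73  44  39  41  41  42  42  41  42  42  39  41  47  65  82  92  95
   91  86  72  48  70 113 138 140 141 148]
 [ 95  80  57  43  40  40  40  42  41  43  41  42  41  52  71  84  88  90
   90  87  77  69 103 145 159 160 161 160]
 [ 94  87  76  58  45  39  40  39  41  41  42  41  44  60  75  83  87  89
   87  87  85 100 133 156 162 163 163 163]
 [ 89  87  87  76  59  44  40  41  41  41  39  44  53  67  
[... 1581 characters left out ...]
104 105 108 130 153 155 139 102  82  86  99 121 138 137 110  86  84  87
  100 132 149 153 147 127 106  91  86  79]
 [153 156 157 160 161 160 143 102  76  73  89  98  93 109 120 124 132 138
  134 128 119 107  97  91  96  92  73  71]
 [160 162 163 162 161 160 141  99  72  70  75  75  81  92  93  95  91  87
   86  88  93  90  83  73  72  75  68  70]
 [162 161 162 163 163 160 150 115  76  73  74  71  72  75  73  71  72  72
   71  70  74  71  73  70  69  70  67  70]
 [163 161 162 162 163 162 159 132  81  75  75  71  72  72  70  70  74  76
   72  69  72  68  72  71  69  70  69  73]
 [162 161 163 162 162 161 158 130  81  78  73  69  73  71  68  69  73  76
   73  67  72  68  71  69  69  68  63  72]]
```

```bash
python3 -m handwheel '[[1,0,0,0,0,0,-0.3],[1,0,0,0,0,0,-0.3],[1,0,0,0,0,0,-0.3],[1,0,0,0,0,0,-0.3],[1,0,0,0,0,0,-0.3],[1,0,0,0,0,0,-0.3],[1,0,0,0,0,0,-0.3],[1,0,0,0,0,0,-0.3],[1,0,0,0,0,0,-0.3],[1,0,0,0,0,0,-0.3],[1,0,0,0,0,0,-0.3],[1,0,0,0,0,0,-0.3]]'
cat >> h.py <<'E'
def togo(x,y,z=None,yaw=None):
    "shift to put grasp point at x,y,z in tool axes (units of 500mm); yaw = world angle of tool y"
    o=arm.observe();R=cv2.Rodrigues(np.array(o["orientation"]))[0];p=o["position"]+147*R[:,2]
    d=np.array([x,y,p[2] if z is None else z])-p
    a=np.arctan2(R[1,1],R[0,1]);print("t",o["clock"],"grasp pt",p.round(1),"yaw",a.round(3),"tilt",R[:2,2].round(4),"F",o["contact_force"].round(1),"T",o["torque"].round(2),"gap",round(o["finger_gap"],1),"grip",round(o["grip_force"],1),"j",o["joints"].round(2))
    print("togo world",d.round(1),"tool units",(R.T@d/500).round(4), "az",None if yaw is None else round((a-yaw)/.5,3))
E
python3 -c "
from h import *
togo(571.5,109.5,yaw=.65)"
```

```text
clock: 1.3
position: [195.4, -645.9, 403.9]
orientation: [-1.563, -2.724, -0.001]
contact_force: [0.0, 0.2, 0.2]
finger_gap: 88.0
grip_force: 0.0
t 1.3 grasp pt [ 195.4 -645.7  256.9] yaw 0.529 tilt [-0.0003  0.0012] F [0.  0.2 0.2] T [ 0.01 -0.12 -0.01] gap 88.0 grip 0.0 j [-1.31  0.26  1.6  -0.    1.27 -1.84]
togo world [376.1 755.2   0. ] tool units [0.924  1.4119 0.0016] az -0.242
```

```bash
python3 -m handwheel '[[1,0.054,0.083,0,0,0,0],[1,0.054,0.083,0,0,0,0],[1,0.054,0.083,0,0,0,0],[1,0.054,0.083,0,0,0,0],[1,0.054,0.083,0,0,0,0],[1,0.054,0.083,0,0,0,0],[1,0.054,0.083,0,0,0,0],[1,0.054,0.083,0,0,0,0],[1,0.054,0.083,0,0,0,0],[1,0.054,0.083,0,0,0,0],[1,0.054,0.083,0,0,0,0],[1,0.054,0.083,0,0,0,0]]' >/dev/null
python3 -m handwheel '[[1,0.054,0.083,0,0,0,0],[1,0.054,0.083,0,0,0,0],[1,0.054,0.083,0,0,0,0],[1,0.054,0.083,0,0,0,0],[1,0,0,0,0,0,-0.24],[1,0,0,0,0,0,0],[1,0,0,0,0,0,0],[1,0,0,0,0,0,0]]' >/dev/null
python3 - <<'E'
from h import *
togo(571.5,109.5,yaw=.65)
cv2.imwrite("pics/s1.png",cv2.resize(arm.read_camera("scene")[130:340,120:400,::-1],None,fx=2.8,fy=2.8))
E
```

```text
t 3.3 grasp pt [554.5  58.9 257.5] yaw 0.64 tilt [-0.0006 -0.0002] F [0.  0.1 0.2] T [ 0.02 -0.11 -0.01] gap 88.2 grip 0.0 j [ 0.06  0.04  1.86 -0.    1.24 -0.58]
togo world [17.  50.6  0. ] tool units [ 0.0608  0.0877 -0.    ] az -0.02
```

View pics/s1.png

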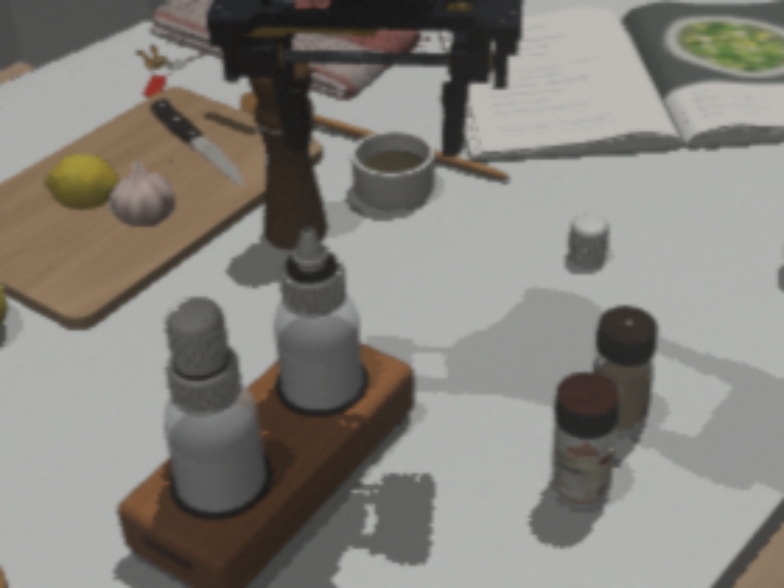

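The gripper hangs open short of the open bottle, with its wide axis along tool y and everything else untouched. I close the remaining gap.

```bash
python3 -m handwheel '[[1,0.02,0.029,0,0,0,0],[1,0.02,0.029,0,0,0,0],[1,0.02,0.029,0,0,0,0],[1,0,0,0,0,0,0],[1,0,0,0,0,0,0],[1,0,0,0.06,0,0,0],[1,0,0,0,0,0,0],[1,0,0,0,0,0,0]]' >/dev/null
python3 - <<'E'
from h import *
togo(571.5,109.5,152,yaw=.65)
cv2.imwrite("pics/s2.png",np.vstack([cv2.resize(arm.read_camera("scene")[140:260,170:310,::-1],(560,480))[:300],cv2.resize(arm.read_camera("top")[150:250,140:280,::-1],(560,400))[50:350]]))
E
```

```text
t 4.15 grasp pt [570.9 109.5 227. ] yaw 0.643 tilt [-0.0025 -0.0006] F [ 0.  -0.6 -0.4] T [-0.02 -0.15  0.  ] gap 88.0 grip 0.0 j [ 0.15  0.11  1.84 -0.    1.19 -0.5 ]
togo world [  0.6  -0.  -75. ] tool units [-0.0009  0.0012  0.1501] az -0.014
```

View pics/s2.png

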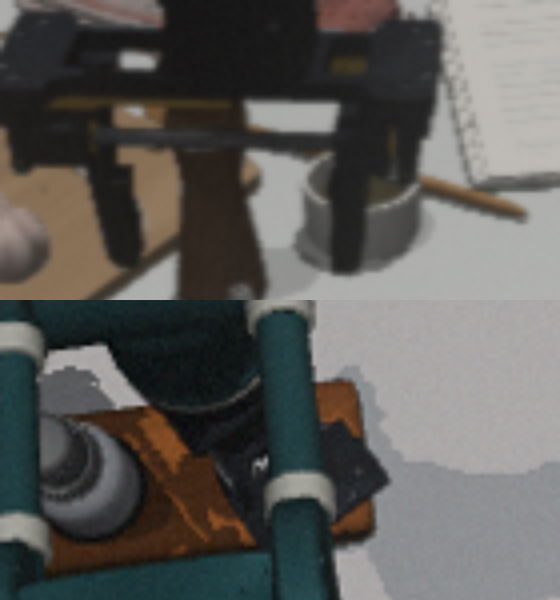

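The nozzle tip (about (240,290)) is midway between the fingertips (125 and 345) in the scene view. I descend and grip the collar.

```bash
python3 -m handwheel '[[1,0,0.001,0.05,0,0,0],[1,0,0,0.05,0,0,0],[1,0,0,0.03,0,0,0],[1,0,0,0.02,0,0,0],[1,0,0,0,0,0,0],[1,0,0,0,0,0,0]]' && python3 -c "
from h import *
togo(571.5,109.5,152,yaw=.65)" && python3 -m handwheel '[[0,0,0,0,0,0,0],[0,0,0,0,0,0,0],[0,0,0,0,0,0,0],[0,0,0,0,0,0,0],[0,0,0,0,0,0,0],[0,0,0,0,0,0,0],[0,0,0,0,0,0,0],[0,0,0,0,0,0,0]]' >/dev/null;  python3 -c "
from h import *
togo(571.5,109.5,152,yaw=.65)"
```

```text
clock: 4.85
position: [572.6, 110.3, 300.5]
orientation: [1.405, 2.809, 0.001]
contact_force: [0.4, -0.1, -0.1]
finger_gap: 88.0
grip_force: 0.0
t 4.85 grasp pt [572.8 110.3 153.5] yaw 0.643 tilt [0.001  0.0002] F [ 0.4 -0.1 -0.1] T [-0.   -0.18  0.02] gap 88.0 grip 0.0 j [ 0.15  0.18  1.91 -0.    1.05 -0.5 ]
togo world [-1.3 -0.8 -1.5] tool units [ 0.0003 -0.003   0.003 ] az -0.014
t 5.65 grasp pt [571.2 109.5 152.6] yaw 0.643 tilt [-0.0024 -0.0014] F [-4.2 -3.4  3.8] T [-0.63  0.63  0.08] gap 43.2 grip 30.0 j [ 0.15  0.18  1.91 -0.    1.05 -0.5 ]
togo world [ 0.3 -0.  -0.6] tool units [-0.0004  0.0005  0.0013] az -0.014
```

```bash
python3 -m handwheel '[[0,0,0,0,0,0,0.25],[0,0,0,0,0,0,0.25],[0,0,0,0,0,0,0.25],[0,0,0,0,0,0,0.25],[0,0,0,0,0,0,0.25],[0,0,0,0,0,0,0.25],[0,0,0,0,0,0,0]]' >/dev/null;  python3 -c "
from h import *
togo(571.5,109.5,152,yaw=-.6)";python3 -m handwheel '[[0,0,0,0,0,0,0.25],[0,0,0,0,0,0,0]]' >/dev/null;  python3 -c "
from h import *
togo(571.5,109.5,152,yaw=-.6)"
```

```text
t 6.35 grasp pt [571.5 109.7 152.7] yaw -0.108 tilt [-0.0015 -0.0009] F [-3.7 -3.9  2.8] T [-0.66  0.67 -0.11] gap 42.9 grip 30.0 j [ 0.15  0.18  1.91 -0.    1.05  0.26]
togo world [-0.  -0.2 -0.7] tool units [-0.0003 -0.      0.0013] az 0.985
t 6.55 grasp pt [571.6 109.6 152.7] yaw -0.231 tilt [-0.0013 -0.001 ] F [-4.1 -4.1  3.9] T [-0.6   0.62 -0.08] gap 43.3 grip 30.0 j [ 0.15  0.18  1.91 -0.    1.05  0.38]
togo world [-0.1 -0.1 -0.7] tool units [-0.0003 -0.0002  0.0013] az 0.737
```

```bash
for i in 1 ; do python3 -m handwheel '[[0,0,0,0,0,0,0.15],[0,0,0,0,0,0,0]]' >/dev/null;  python3 -c "
from h import *
togo(571.5,109.5,152,yaw=-.6)"; python3 -m handwheel '[[0,0,0,0,0,0,0.15],[0,0,0,0,0,0,0]]' >/dev/null;  python3 -c "
from h import *
togo(571.5,109.5,152,yaw=-.6)"; python3 -m handwheel '[[0,0,0,0,0,0,0.15],[0,0,0,0,0,0,0]]' >/dev/null;  python3 -c "
from h import *
togo(571.5,109.5,152,yaw=-.6)"; done | grep grasp
```

```text
t 6.75 grasp pt [571.7 109.6 152.6] yaw -0.305 tilt [-0.0012 -0.001 ] F [-2.2 -3.   2.7] T [-0.64  0.61 -0.05] gap 43.2 grip 30.0 j [ 0.15  0.18  1.91 -0.    1.05  0.45]
t 6.95 grasp pt [571.9 110.1 152.6] yaw -0.379 tilt [-0.0005 -0.0004] F [-3.2 -3.5  3.5] T [-0.41  0.49  0.33] gap 43.1 grip 30.0 j [ 0.15  0.18  1.91 -0.    1.05  0.53]
t 7.15 grasp pt [572.2 110.5 152.7] yaw -0.453 tilt [0.0003 0.0002] F [-1.9 -2.4  1.6] T [-0.19  0.22  0.47] gap 43.1 grip 30.0 j [0.15 0.18 1.91 0.   1.05 0.6 ]
```

```bash
(python3 -m handwheel '[[0,0,0,0,0,0,0.15],[0,0,0,0,0,0,0]]' >/dev/null;  python3 -c "
from h import *
togo(571.5,109.5,152,yaw=-.6)"; python3 -m handwheel '[[0,0,0,0,0,0,0.15],[0,0,0,0,0,0,0],[0,0,0,0,0,0,0]]' >/dev/null;  python3 -c "
from h import *
togo(571.5,109.5,152,yaw=-.6)"; python3 -m handwheel '[[1,0,0,0,0,0,0],[1,0,0,0,0,0,0],[1,0,0,0,0,0,0],[1,0,0,0,0,0,0],[1,0,0,0,0,0,0]]' >/dev/null;  python3 -c "
from h import *
togo(571.5,109.5,250,yaw=-.6)")
```

```text
t 7.35 grasp pt [572.5 110.7 152.7] yaw -0.528 tilt [0.0008 0.0006] F [-0.6 -0.2  0.8] T [0.01 0.16 0.47] gap 43.1 grip 30.0 j [0.15 0.18 1.91 0.   1.05 0.68]
togo world [-1.  -1.2 -0.7] tool units [-0.003  -0.0005  0.0014] az 0.143
t 7.65 grasp pt [572.7 110.7 152.8] yaw -0.604 tilt [0.0012 0.001 ] F [ 1.3  0.8 -0.9] T [ 0.14 -0.15  0.23] gap 43.2 grip 30.0 j [0.15 0.18 1.91 0.   1.05 0.75]
togo world [-1.2 -1.2 -0.8] tool units [-0.0032 -0.0006  0.0016] az -0.008
t 8.15 grasp pt [572.2 110.2 152.7] yaw -0.607 tilt [0. 0.] F [ 0.3 -0.4  0.9] T [-0.07  0.    0.02] gap 81.2 grip 0.0 j [0.15 0.18 1.91 0.   1.05 0.75]
togo world [-0.7 -0.7 97.3] tool units [-0.0018 -0.0003 -0.1946] az -0.014
```

```bash
python3 -m handwheel '[[1,0,0,-0.05,0,0,0],[1,0,0,-0.05,0,0,0],[1,0,0,-0.05,0,0,0],[1,0,0,-0.05,0,0,0],[1,0,0,0,0,0,0],[1,0,0,0,0,0,0]]' ;  python3 -c "
from h import *
togo(545.8,-196,yaw=-.6)"
```

```text
clock: 8.75
position: [572.2, 110.2, 400.0]
orientation: [2.783, 1.456, 0.002]
contact_force: [-0.2, 0.5, 0.5]
finger_gap: 88.1
grip_force: 0.0
t 8.75 grasp pt [572.4 110.3 253. ] yaw -0.607 tilt [0.0012 0.0002] F [-0.2  0.5  0.5] T [-0.05 -0.02 -0.01] gap 88.1 grip 0.0 j [0.15 0.09 1.81 0.   1.23 0.75]
togo world [ -26.6 -306.3    0. ] tool units [-5.334e-01  3.057e-01 -2.000e-04] az -0.014
```

```bash
python3 -m handwheel '[[1,-0.0535,0.0305,0,0,0,0],[1,-0.0535,0.0305,0,0,0,0],[1,-0.0535,0.0305,0,0,0,0],[1,-0.0535,0.0305,0,0,0,0],[1,-0.0535,0.0305,0,0,0,0],[1,-0.0535,0.0305,0,0,0,0],[1,-0.0535,0.0305,0,0,0,0],[1,-0.0535,0.0305,0,0,0,0],[1,-0.0535,0.0305,0,0,0,0],[1,-0.0535,0.0305,0,0,0,0],[1,0,0,0,0,0,0],[1,0,0,0,0,0,0]]' ;  python3 - <<'E'
from h import *
togo(545.8,-196,27,yaw=-.6)
from scipy import ndimage
g=arm.read_camera("scene");cv2.imwrite("pics/s3.png",cv2.resize(g[120:270,250:450,::-1],None,fx=4,fy=4))
E
```

```text
clock: 9.95
position: [544.3, -196.7, 397.6]
orientation: [-2.782, -1.452, 0.003]
contact_force: [-0.5, 0.2, -0.9]
finger_gap: 88.0
grip_force: 0.0
t 9.95 grasp pt [ 543.8 -196.4  250.6] yaw -0.609 tilt [-0.003   0.0018] F [-0.5  0.2 -0.9] T [-0.    0.06 -0.01] gap 88.0 grip 0.0 j [-0.39  0.09  1.82  0.    1.23  0.22]
togo world [   2.     0.4 -223.6] tool units [0.003  0.0044 0.4473] az -0.017
```

View pics/s3.png

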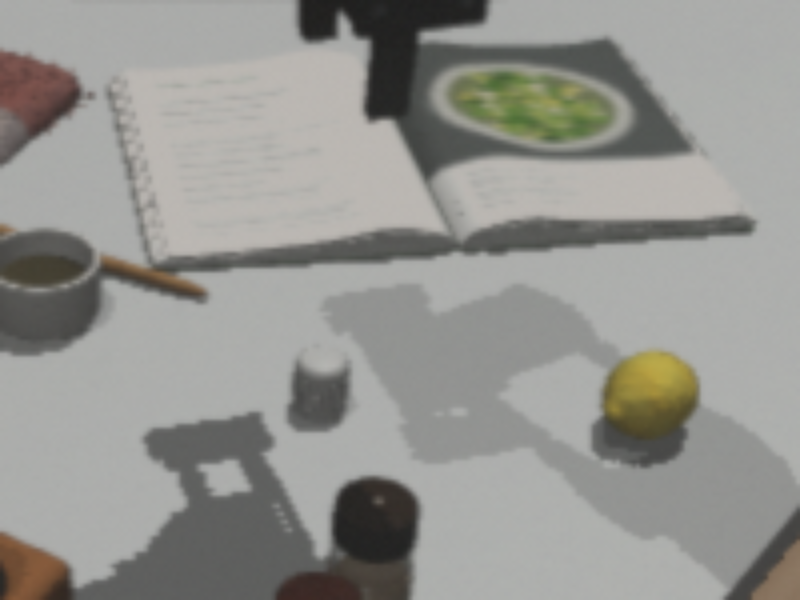

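The cap stands undisturbed at about (320,390) in the crop, clear of everything. I descend over it.

```bash
python3 -m handwheel '[[1,0.002,0.002,0.09,0,0,0],[1,0,0,0.09,0,0,0],[1,0,0,0.09,0,0,0],[1,0,0,0.09,0,0,0],[1,0,0,0.03,0,0,0],[1,0,0,0,0,0,0],[1,0,0,0,0,0,0],[1,0,0,0,0,0,0]]' ;  python3 - <<'E'
from h import *
togo(545.8,-196,27,yaw=-.6)
E
```

```text
clock: 10.8
position: [547.9, -196.6, 207.6]
orientation: [2.78, 1.455, 0.005]
contact_force: [-0.6, -0.0, 0.1]
finger_gap: 88.4
grip_force: 0.0
t 10.8 grasp pt [ 548.6 -196.8   60.6] yaw -0.607 tilt [ 0.0047 -0.0019] F [-0.6 -0.   0.1] T [-0.06 -0.04 -0.04] gap 88.4 grip 0.0 j [-0.39  0.29  1.97  0.    0.88  0.22]
togo world [ -2.8   0.8 -33.6] tool units [-0.0019 -0.0059  0.0672] az -0.013
```

```bash
python3 -m handwheel '[[1,-0.001,-0.003,0.04,0,0,0],[1,0,0,0.026,0,0,0],[1,0,0,0,0,0,0],[1,0,0,0,0,0,0],[1,0,0,0,0,0,0]]' ;  python3 - <<'E'
from h import *
togo(545.8,-196,27,yaw=-.6)
for _ in range(3): arm.read_camera("top")
togo(545.8,-196,27,yaw=-.6)
E
```

```text
clock: 11.3
position: [545.2, -196.0, 172.7]
orientation: [2.783, 1.455, 0.002]
contact_force: [-0.5, -0.7, 0.5]
finger_gap: 88.1
grip_force: 0.0
t 11.3 grasp pt [ 545.5 -196.1   25.7] yaw -0.607 tilt [ 0.0015 -0.0006] F [-0.5 -0.7  0.5] T [-0.03 -0.04 -0.04] gap 88.1 grip 0.0 j [-0.39  0.33  1.99  0.    0.81  0.22]
togo world [0.3 0.1 1.3] tool units [ 0.0006  0.0004 -0.0026] az -0.014
t 11.45 grasp pt [ 545.3 -196.    25.5] yaw -0.607 tilt [ 0.0012 -0.0005] F [ 0.4 -0.3  0.9] T [ 0.03 -0.01 -0.03] gap 87.9 grip 0.0 j [-0.39  0.33  1.99  0.    0.81  0.22]
togo world [0.5 0.  1.5] tool units [ 0.0006  0.0008 -0.0031] az -0.014
```

```bash
python3 -m handwheel '[[0,0,0,-0.003,0,0,0],[0,0,0,0,0,0,0],[0,0,0,0,0,0,0],[0,0,0,0,0,0,0],[0,0,0,0,0,0,0],[0,0,0,0,0,0,0],[0,0,0,0,0,0,0],[0,0,0,0,0,0,0],[0,0,0,0,0,0,0]]' ;  python3 -c "
from h import *
togo(545.8,-196,27,yaw=-.6)"
python3 -m handwheel '[[1,0,0,0,0,0,0],[1,0,0,0,0,0,0],[1,0,0,0,0,0,0],[1,0,0,0,0,0,0],[1,0,0,0,0,0,0],[1,0,0,0,0,0,0]]'
python3 -m handwheel '[[1,0,0,0,0,0,-0.28],[1,0,0,0,0,0,-0.28],[1,0,0,0,0,0,-0.28],[1,0,0,0,0,0,-0.28],[1,0,0,0,0,0,-0.28],[1,0,0,0,0,0,-0.28],[1,0,0,0,0,0,-0.28],[1,0,0,0,0,0,-0.28],[1,0,0,0,0,0,-0.28],[1,0,0,0,0,0,-0.28],[1,0,0,0,0,0,-0.28],[1,0,0,0,0,0,0]]';  python3 -c "
from h import *
togo(545.8,-196,27,yaw=-.6)"
python3 -m handwheel '[[0,0,0,0,0,0,0],[0,0,0,0,0,0,0],[0,0,0,0,0,0,0],[0,0,0,0,0,0,0],[0,0,0,0,0,0,0],[0,0,0,0,0,0,0],[0,0,0,0,0,0,0],[0,0,0,0,0,0,0]]' ;  python3 -c "
from h import *
togo(571.4,109,27,yaw=-.6)"
```

```text
clock: 12.35
position: [544.7, -195.8, 173.1]
orientation: [-2.784, -1.456, 0.0]
contact_force: [-0.1, -0.5, 0.4]
finger_gap: 33.4
grip_force: 30.0
t 12.35 grasp pt [ 544.6 -195.8   26.1] yaw -0.607 tilt [-0.0002  0.0001] F [-0.1 -0.5  0.4] T [ 0.01 -0.1  -0.04] gap 33.4 grip 30.0 j [-0.39  0.33  1.99 -0.    0.82  0.22]
togo world [ 1.2 -0.2  0.9] tool units [ 0.0009  0.0022 -0.0017] az -0.014
clock: 12.95
position: [544.7, -195.8, 173.2]
orientation: [-2.784, -1.456, 0.0]
contact_force: [1.0, -0.4, 0.5]
finger_gap: 79.3
grip_force: 0.0
clock: 14.15
position: [544.7, -195.8, 173.2]
orientation: [-0.984, -2.983, 0.0]
contact_force: [0.9, 0.6, -0.2]
finger_gap: 88.5
grip_force: 0.0
t 14.15 grasp pt [ 544.7 -195.8   26.2] yaw 0.933 tilt [-0.0001  0.    ] F [ 0.9  0.6 -0.2] T [-0.   -0.16 -0.03] gap 88.5 grip 0.0 j [-0.39  0.33  1.99 -0.    0.82 -1.32]
togo world [ 1.1 -0.2  0.8] tool units [-0.0021  0.001  -0.0016] az 3.067
clock: 14.95
position: [544.7, -195.8, 173.2]
orientation: [0.985, 2.983, 0.0]
contact_force: [-0.4, -0.4, -0.3]
finger_gap: 33.8
grip_force: 30.0
t 14.95 grasp pt [ 544.7 -195.8   26.2] yaw 0.933 tilt [ 0. -0.] F [-0.4 -0.4 -0.3] T [ 0.05 -0.11  0.05] gap 33.8 grip 30.0 j [-0.39  0.33  1.99  0.    0.82 -1.32]
togo world [ 26.7 304.8   0.8] tool units [ 0.3201  0.5214 -0.0016] az 3.066
```

```bash
python3 -m handwheel '[[0,0,0,-0.05,0,0,0],[0,0,0,-0.08,0,0,0],[0,0,0,-0.08,0,0,0],[0,0,0,-0.08,0,0,0],[0,0,0,-0.08,0,0,0],[0,0,0,-0.08,0,0,0],[0,0,0,0,0,0,0],[0,0,0,0,0,0,0]]' >/dev/null;python3 -m handwheel '[[0,0.032,0.052,0,0,0,0],[0,0.032,0.052,0,0,0,0],[0,0.032,0.052,0,0,0,0],[0,0.032,0.052,0,0,0,0],[0,0.032,0.052,0,0,0,0],[0,0.032,0.052,0,0,0,0],[0,0.032,0.052,0,0,0,0],[0,0.032,0.052,0,0,0,0],[0,0.032,0.052,0,0,0,0],[0,0.032,0.052,0,0,0,0],[0,0,0,0,0,0,0],[0,0,0,0,0,0,0]]' >/dev/null; python3 -m handwheel '[[0,0,0,0,0,0,0],[0,0,0,0,0,0,0],[0,0,0,0,0,0,0],[0,0,0,0,0,0,0]]';  python3 - <<'E'
from h import *
togo(571.4,109,yaw=.9)
a=cv2.resize(arm.read_camera("scene")[150:270,160:310,::-1],(750,600),interpolation=cv2.INTER_CUBIC)
cv2.imwrite("pics/s4.png",a)
E
```

```text
clock: 17.35
position: [571.0, 107.6, 398.3]
orientation: [0.987, 2.982, -0.0]
contact_force: [-0.5, 0.4, -0.6]
finger_gap: 33.1
grip_force: 30.0
t 17.35 grasp pt [571.  107.6 251.3] yaw 0.932 tilt [ 0.0001 -0.0001] F [-0.5  0.4 -0.6] T [ 0.03 -0.13 -0.04] gap 33.1 grip 30.0 j [ 0.14  0.09  1.82 -0.    1.23 -0.79]
togo world [0.4 1.4 0. ] tool units [ 0.0011  0.0027 -0.    ] az 0.064
```

View pics/s4.png

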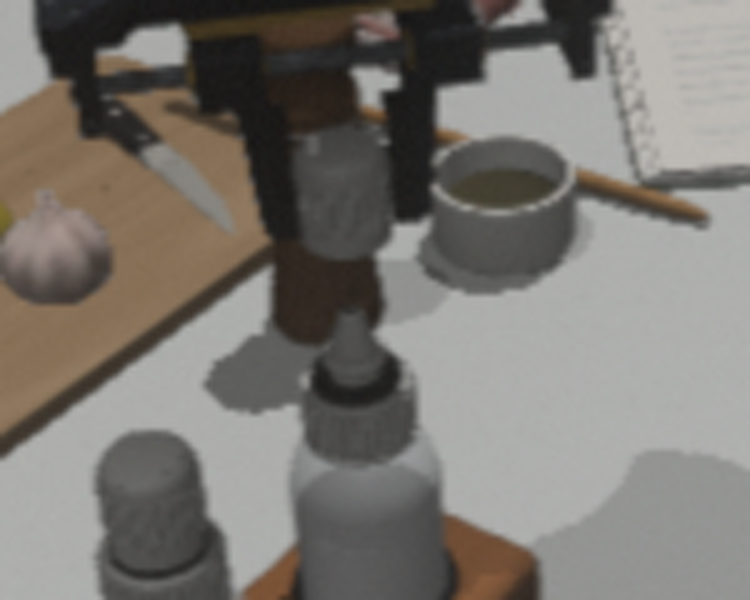

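The cap is upright in the fingers at (346,190), with the nozzle tip just below at (350,312). I check the alignment in the scene view.

```bash
python3 - <<'E'
from h import *
p=proj("scene",[(571,107.6,225),(571,107.6,263),(571.4,109,191),(571.4,109,159),(561.4,109,191),(571.4,119,191)])
print(((p-[160,150])*5).round(1))
E
```

```text
[[344.2 230.4]
 [336.  141.1]
 [347.6 307.4]
 [353.8 375.3]
 [366.6 317.7]
 [328.1 319.7]]
```

```bash
python3 -m handwheel '[[0,0.001,0.0027,0,0,0,0],[0,0,0,0.04,0,0,0],[0,0,0,0.04,0,0,0],[0,0,0,0,0,0,0],[0,0,0,0,0,0,0],[0,0,0,0,0,0,0]]' >/dev/null;  python3 -c "
from h import *
togo(571.4,109,yaw=.9)"
python3 -m handwheel '[[0,0,0,0.008,0,0,0],[0,0,0,0.008,0,0,0],[0,0,0,0,0,0,0],[0,0,0,0,0,0,0],[0,0,0,0,0,0,0]]' >/dev/null;  python3 -c "
from h import *
togo(571.4,109,yaw=.9)"
```

```text
t 18.0 grasp pt [572.1 109.9 212.5] yaw 0.933 tilt [0.0019 0.0003] F [-0.2  0.2 -0.1] T [ 0.01 -0.17  0.01] gap 33.7 grip 30.0 j [ 0.15  0.12  1.86  0.    1.16 -0.79]
togo world [-0.7 -0.9  0. ] tool units [ 0.0001 -0.0023 -0.    ] az 0.066
t 18.5 grasp pt [571.4 109.8 203.3] yaw 0.933 tilt [0.0001 0.    ] F [ 0.5 -0.3  0.5] T [-0.01 -0.12 -0.04] gap 33.7 grip 30.0 j [ 0.15  0.13  1.87 -0.    1.15 -0.79]
togo world [-0.  -0.8  0. ] tool units [-0.0009 -0.0012 -0.    ] az 0.066
```

```bash
G='import h;h.togo(571.4,109,yaw=.9)'
python3 -m handwheel '[[0,-0.0005,-0.0006,0.006,0,0,0],[0,0,0,0,0,0,0],[0,0,0,0,0,0,0]]' >/dev/null; python3 -c "$G"
python3 -m handwheel '[[0,0,0,0.006,0,0,0],[0,0,0,0,0,0,0],[0,0,0,0,0,0,0]]' >/dev/null; python3 -c "$G"
python3 -m handwheel '[[0,0,0,0.004,0,0,0],[0,0,0,0,0,0,0],[0,0,0,0,0,0,0]]' >/dev/null; python3 -c "$G"
python3 -m handwheel '[[0,0,0,0.004,0,0,0],[0,0,0,0,0,0,0],[0,0,0,0,0,0,0]]' >/dev/null; python3 -c "$G"
```

```text
t 18.8 grasp pt [571.3 109.3 200. ] yaw 0.933 tilt [-0.0004 -0.0001] F [ 0.3  0.7 -0.9] T [-0.05 -0.11 -0.02] gap 33.2 grip 30.0 j [ 0.15  0.13  1.87 -0.    1.14 -0.79]
togo world [ 0.1 -0.3  0. ] tool units [-0.0006 -0.0004 -0.    ] az 0.066
t 19.1 grasp pt [571.7 109.2 197.9] yaw 0.933 tilt [ 0.0009 -0.0003] F [-0.5 -0.6  4.2] T [-0.26  0.07 -0.01] gap 33.4 grip 30.0 j [ 0.15  0.13  1.87 -0.    1.13 -0.79]
togo world [-0.3 -0.2  0. ] tool units [ 0.0003 -0.0008 -0.    ] az 0.066
t 19.4 grasp pt [572.1 109.3 197.1] yaw 0.933 tilt [ 0.0021 -0.0001] F [-2.5 -1.5  9.7] T [-0.29  0.33 -0.01] gap 33.7 grip 30.0 j [ 0.15  0.13  1.87 -0.    1.13 -0.79]
togo world [-0.7 -0.3  0. ] tool units [ 0.0009 -0.0013 -0.    ] az 0.066
t 19.7 grasp pt [571.9 109.1 195.1] yaw 0.933 tilt [ 0.0017 -0.0003] F [-1.8 -1.2  6.7] T [-0.31  0.37  0.01] gap 33.8 grip 30.0 j [ 0.15  0.14  1.87 -0.    1.13 -0.79]
togo world [-0.5 -0.1  0. ] tool units [ 0.0007 -0.0008 -0.    ] az 0.066
```

```bash
G='import h;h.togo(571.4,109,yaw=.9)'
python3 -m handwheel '[[0,0,0,0.004,0,0,0],[0,0,0,0,0,0,0],[0,0,0,0,0,0,0]]' >/dev/null; python3 -c "$G"
python3 -m handwheel '[[0,0,0,0.004,0,0,0],[0,0,0,0,0,0,0],[0,0,0,0,0,0,0]]' >/dev/null; python3 -c "$G"
python3 -m handwheel '[[0,0,0,0.004,0,0,0],[0,0,0,0,0,0,0],[0,0,0,0,0,0,0]]' >/dev/null; python3 -c "$G"
```

```text
t 20.0 grasp pt [570.9 109.2 189.5] yaw 0.933 tilt [-0.0015 -0.0003] F [ 3.5 -1.1 -5.4] T [-0.17 -0.51 -0.03] gap 33.6 grip 30.0 j [ 0.15  0.14  1.88 -0.    1.12 -0.79]
togo world [ 0.5 -0.2  0. ] tool units [-0.0011  0.0003 -0.    ] az 0.066
t 20.3 grasp pt [571.4 109.3 189.2] yaw 0.933 tilt [-0.0001 -0.0002] F [ 1.5 -0.9 -2. ] T [-0.25 -0.26 -0.02] gap 33.6 grip 30.0 j [ 0.15  0.14  1.88 -0.    1.12 -0.79]
togo world [-0.  -0.3  0. ] tool units [-0.0003 -0.0004  0.    ] az 0.066
t 20.6 grasp pt [571.6 109.3 188.1] yaw 0.933 tilt [ 0.0007 -0.0001] F [-2.  -1.7  4.9] T [-0.43  0.2  -0.04] gap 33.5 grip 30.0 j [ 0.15  0.14  1.88 -0.    1.12 -0.79]
togo world [-0.2 -0.3  0. ] tool units [-0.     -0.0007 -0.    ] az 0.066
```

```bash
G='import h;h.togo(571.4,109,yaw=.9)'
python3 -m handwheel '[[0,0,0,0.004,0,0,0],[0,0,0,0,0,0,0],[0,0,0,0,0,0,0]]' >/dev/null; python3 -c "$G"
python3 -m handwheel '[[0,0,0,0.003,0,0,0],[0,0,0,0,0,0,0],[0,0,0,0,0,0,0],[0,0,0,0,0,0,0]]' >/dev/null; python3 -c "$G"
```

```text
t 20.9 grasp pt [571.7 109.3 187. ] yaw 0.933 tilt [ 0.0011 -0.0001] F [-4.5 -2.1 10.4] T [-0.48  0.59 -0.02] gap 33.6 grip 30.0 j [ 0.15  0.14  1.88 -0.    1.11 -0.79]
togo world [-0.3 -0.3  0. ] tool units [ 0.0001 -0.0008 -0.    ] az 0.066
t 21.3 grasp pt [571.8 109.3 186.9] yaw 0.933 tilt [ 0.0016 -0.0001] F [-6.8 -3.5 16.4] T [-0.55  1.06 -0.  ] gap 33.2 grip 30.0 j [ 0.15  0.14  1.88 -0.    1.11 -0.79]
togo world [-0.4 -0.3  0. ] tool units [ 0.0003 -0.0009 -0.    ] az 0.066
```

```bash
python3 -m handwheel '[[0,0,0,0,0,0,0],[0,0,0,0,0,0,0],[0,0,0,0,0,0,0],[0,0,0,0,0,0,0],[0,0,0,0,0,0,0],[0,0,0,0,0,0,0],[0,0,0,0,0,0,0],[0,0,0,0,0,0,0]]'; python3 - <<'E'
from h import *
a=cv2.resize(arm.read_camera("scene")[170:270,170:300,::-1],(780,600),interpolation=cv2.INTER_CUBIC)
cv2.imwrite("pics/s5.png",a)
E
```

```text
clock: 22.1
position: [571.6, 109.3, 334.0]
orientation: [0.984, 2.982, 0.001]
contact_force: [-8.1, -3.3, 16.3]
finger_gap: 33.3
grip_force: 30.0
```

View pics/s5.png

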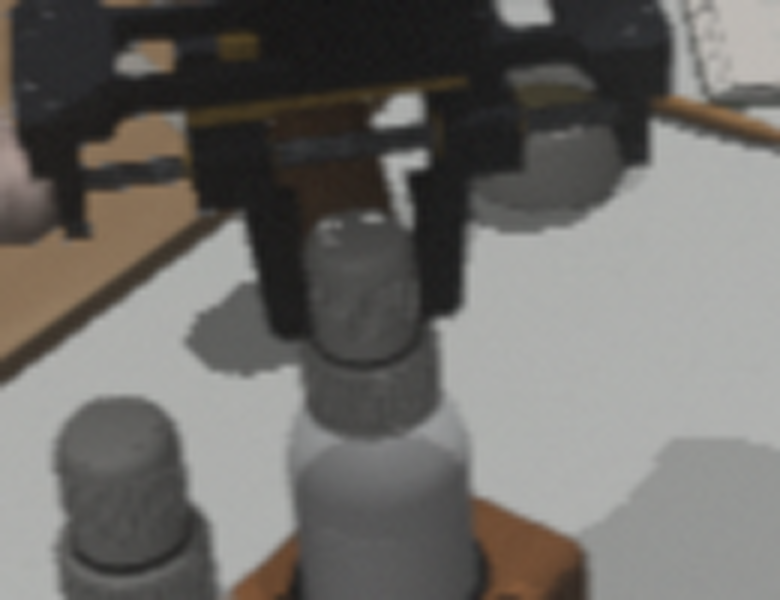

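The cap (360,285) sits upright on the sealing ring at (360,360), the same as on the shut bottle. The push holds steady at 16 N, so I hand in.

```bash
python3 -c "
from bench import arm
print(arm.hand_in())"
```

```text
the job is handed in; nothing more can be done
None
```

I turned the collar clockwise until it slipped in the grip at its stop, clicked the overcap on, and handed in at about 22 s with the gripper still pressing it down at about 16 N wrist force; the hand-in returned no verdict.

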